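# Find the hidden catch of the hardware case and spring its tray

### The job

The blue hardware case on the packing bench has a hidden release button set flush somewhere along the black strip in its lid. Feel along the strip with your fingertips until a piece gives, press it in until the yellow tray springs out, then take your fingers away so that the button comes back up. Leave the spools, the tin and everything else on the bench where they are.

Things in the scene. Friction and masses are not known exactly. Their poses are not given: they have to be found in the camera images.
- case: Blue hard hardware case, fixed to the bench: 280 mm deep (its x), 420 mm wide (its y), flat lid 100 mm above the bench. Origin: centre of its underside. Its -x side is the front, where the tray comes out; z up; it may stand turned up to about 0.3 rad about the vertical.
- strip_mid (a point): Middle of the black strip in the front half of the case's lid, on the strip's surface (98 mm above the bench), 60 mm in front of the case's centre; axes as the case. The strip shows 48 mm wide (case x), 180 mm long (case y), 2 mm below the lid. A 60 mm long, full-width piece of it is the catch button, its centre anywhere up to 58 mm either way along case y; the rest is rigid.
- catch (a joint): How far the hidden button is pressed straight down, m: 0 flush, 0.008 its stop. Same black as the strip, hairline seams; its place is not reported. Gives from about 2 N, 5 N at the stop, springs back when let go; frees the tray at about 5 mm. Fingertips must be wholly within its 60 x 48 mm, or they rest on the rigid strip or lid.
- tray (a joint): How far the yellow tray (404 mm wide, full of buckles and rings) has come out of the front of the case, along case -x, m: 0 is shut and locked by the catch, 0.065 fully out. A spring drives it out in under a second once freed; it does not come out otherwise.
- spool_yellow: Thread spool, white flanges, yellow thread, 38 mm diameter, 40 mm tall, standing on the rear half of the lid. Origin: centre of its underside. Loose bystander.
- spool_red: Thread spool, white flanges, red thread, 38 mm diameter, 40 mm tall, standing on the rear half of the lid. Origin: centre of its underside. Loose bystander.
- tin: Round tin with a green band, 60 mm diameter, 35 mm tall, standing on the rear half of the lid. Origin: centre of its underside. Loose bystander.
- jar: Glass jar with an orange cap, 64 mm diameter, 85 mm tall, on the bench left of the case. Origin: centre of its underside. Loose bystander.
- tape_measure: Yellow tape measure, 62 x 62 x 30 mm, on the bench right of the case. Origin: centre of its underside. Loose bystander.
- brush: Brush lying on the bench left of the case, its handle towards the robot (its -x). Origin: underside, about its middle. Loose bystander.
- mug: White mug, 80 mm diameter, 90 mm tall, on the bench right of the case. Origin: centre of its underside. Loose bystander.

How it is judged:
On the way, in this order (a step that is already met when the one before it is completed fails the run):
1. the hidden catch is being pressed in by the fingers, the tray still shut (contact force between the fingers and catch above 0.5 N and value of joint catch above 0.003 m and value of joint tray below 0.01 m).
2. the tray has sprung out (value of joint tray above 0.05 m), for 0.1 s.
At the end, for the whole second after the job is handed in: The tray stands more than 50 mm out of the case, the catch button is back up to within 1.5 mm of flush, and every bystander is within 20 mm of where it began (value of joint tray above 0.05 m and value of joint catch below 0.0015 m and distance of each of spool_yellow, spool_red, tin, jar, tape_measure, brush, mug from where it was at the start of the episode below 0.02 m); the robot touches nothing.
It fails at once if a bystander is lifted, carried or knocked more than 20 mm (distance of any of spool_yellow, spool_red, tin, jar, tape_measure, brush, mug from where it was at the start of the episode above 0.02 m).
It also fails if it takes over 48 s, if anything falls off the work surface, if the arm or the gripper's body presses on something with over 40 N, if the wrist force passes 120 N, or if a joint passes its speed limit or range.

### The arm

A 7-joint arm with a two-finger parallel gripper is mounted at the origin on the work surface. World frame = base frame: x ahead of the robot, y to its left, z up, the work surface at z = 0. Lengths are in m, angles in rad, forces in N, time in s.
With the tool pointing down it reaches from about 0.425 to 1.025 m from the base axis. Payload 3.6 kg.
Tool frame: the origin (TCP) lies midway between the tips of the shut fingers; the grasp point (between the pads) lies 19 mm behind it; z points along the fingers, y is the line along which they close (so a half turn about z gives the same grasp; the last joint's range is limited). The gripper opens to 85 mm and grips with 20 to 120 N. Pads are 22 mm wide; open, the fingers measure 114 mm over their backs; the gripper's body (76 mm by 85 mm) begins 54 mm behind the grasp point. The pads swing forward as they close: fully open they stand 13 mm farther back than shut.
Start: joints at [-1.31, 0.591, 0.048, 1.609, -0.033, 0.943, -0.034], TCP at [0.252, 0.68, 0.2] pointing down, gripper open.
Joint ranges: [-2.69, 2.69], [-0.47, 2.24], [-1.27, 1.36], [0.19, 2.51], [-1.53, 4.68], [0.08, 2.07], [-3.09, 3.09]. Speed limits (rad/s): [2.57, 2.57, 3.14, 3.14, 3.14, 3.14, 3.14].

### API

Orientations are given as a unit quaternion [w, x, y, z].
In Python, from bench import env gives the robot as it stands.
- The arm moves only by the tool move_arm, never from a script. Its argument "series" is a list that holds one entry, the list of rows, each a list of 4 numbers: the shift along the world's x, y, z in cm, then the turn about the world's z in degrees. In form: [[[dx, dy, dz, roll], ...]]. A call has 1 to 10 rows; each row shifts and turns the commanded pose from where the row before left it; what a row does not reach is not made up. A row lasts 1/12 s, in which the tool goes at most 41.7 mm and 7.16 degrees, less where a joint would pass 70% of its speed; a pose out of reach is approached as far as the arm can. A call is refused whole if a number of a shift passes 4.17 or a number of a turn 7.16, either way. A call with a gripper value outside its range is refused whole. "claw" is the opening, from -1 (shut) to 1 (fully open), set as the call begins (left out, the last holds). The fingers move at their own pace and stop on an object; the grip force is fixed at half the most. Time passes only in rows, so rows that do not move let the fingers close. It gives the time, the measured TCP pose, the force, the opening and the grip force at its end, in the units of the state.
- env.get_state(): the state, without advancing time (a new reading comes with each control period).
- env.snapshot(name): name is "side" or "top"; returns a dict with "frame" (480x640x3 uint8, blue, green, red), "range_z" (480x640 float32, m along the optical axis (not along the pixel's ray), 0 where there is no reading), "fx", "fy", "cx", "cy" (pixels), "dist" ([k1, k2, p1, p2, k3] as OpenCV has them; the pictures are not rectified), "T" (4x4, takes a point from camera to world coordinates). Camera axes: x right, y up, looking along -z (the intrinsics and any distortion apply to the point x, -y, -z); pixel columns grow to the right and rows downward; lengths in m; the calibration is good to about 2 mm. A picture is of the moment at which its call begins.
- env.job_done(): hands the job in; it is judged then, once.
The state is a dict: "clock": time; "joint_positions": joint angles; "qvel": joint speeds; "joint_efforts": joint torques, N m; "eef_pos": TCP position; "orientation": TCP orientation; "force": force on the tool from outside, world axes, zero at the start; "ft_torque": the same for the moment, N m; "opening": opening from 0.0 (shut) to 1.0 (fully open); "finger_force": force on a finger pad.
Only numpy, scipy, OpenCV 4.12 (cv2) and the standard library are available. Lean on these libraries where they do the work, as an engineer would, in place of code of your own. Each camera call takes 0.05 s, during which the arm holds its last target. There are 200 camera calls.

## Working session

There is one attempt and no reset: what is moved stays moved. The work goes in short steps, Python scripts to look and compute and a tool call to move; the robot and the scene stay as the last step left them, time stands still between calls to the robot, and variables do not carry over. Pictures are saved under pics/ and viewed, at most 10 in all, crops included, and the job is handed in when it is done.

Besides the shell and the picture viewer there is one more tool, called after "Emit:" as name([rows], argument=value, ...), one row to a line, values as JSON. move_arm: Moves the arm, as the interface text tells. Its arguments: {"type":"object","properties":{"series":{"type":"array"},"claw":{"type":"number"}},"required":["series"]}

```bash
mkdir -p pics
cat > h.py <<'E'
import numpy as np, cv2
from bench import env
def cast(s,px,z):
    K=np.array([[s['fx'],0,s['cx']],[0,s['fy'],s['cy']],[0,0,1]])
    p=cv2.undistortPoints(np.array(px,float).reshape(-1,1,2),K,np.array(s['dist'],float)).reshape(-1,2)
    d=np.c_[p[:,0],-p[:,1],-np.ones(len(p))]; T=np.array(s['T']); d=d@T[:3,:3].T; o=T[:3,3]
    return o+d*((z-o[2])/d[:,2])[:,None]
E
python3 - <<'E'
from h import *
for n in("top","side"):
    s=env.snapshot(n); cv2.imwrite(f"pics/{n}0.png",s['frame'])
    print(n,np.round(s['T'],3).tolist())
    f=s['frame']; 
    if n=="top":
        m=(f.max(2)<60).astype(np.uint8)*255
        for c in cv2.findContours(m,0,2)[0]:
            if cv2.contourArea(c)>300:
                r=cv2.minAreaRect(c); print(r, np.round(cast(s,cv2.boxPoints(r),.098),3).tolist())
st=env.get_state(); print(st)
E
```

```text
top [[0.029, 0.987, -0.161, 0.265], [-1.0, 0.03, 0.006, 0.03], [0.01, 0.161, 0.987, 1.798], [0.0, 0.0, 0.0, 1.0]]
((591.4999389648438, 421.0), (47.99999237060547, 10.999998092651367), 90.0) [[0.054, -0.9, 0.098], [0.053, -0.941, 0.098], [-0.105, -0.944, 0.098], [-0.102, -0.903, 0.098]]
((13.5, 419.5), (67.0, 27.0), 90.0) [[0.032, 0.997, 0.098], [0.04, 0.9, 0.098], [-0.175, 0.891, 0.098], [-0.186, 0.989, 0.098]]
((598.9694213867188, 386.0006103515625), (186.28773498535156, 23.117633819580078), 88.83085632324219) [[0.392, -0.904, 0.098], [0.394, -0.99, 0.098], [-0.222, -1.007, 0.098], [-0.217, -0.92, 0.098]]
((151.087646484375, 376.9278259277344), (381.66864013671875, 125.69985961914062), 23.962486267089844) [[0.111, 1.189, 0.098], [0.503, 1.031, 0.098], [0.057, -0.132, 0.098], [-0.3, 0.015, 0.098]]
((327.0606384277344, 245.13278198242188), (12.883462905883789, 53.88150405883789), 76.75948333740234) [[0.524, 0.041, 0.098], [0.569, -0.125, 0.098], [0.529, -0.135, 0.098], [0.484, 0.03, 0.098]]
((535.0, 221.5), (35.0, 60.0), 90.0) [[0.681, -0.631, 0.098], [0.689, -0.845, 0.098], [0.57, -0
[... 801 characters left out ...]
  0.59208738,  0.04828131,  1.60968759, -0.03330148,
        0.94266831, -0.03370631]), 'qvel': array([ 1.27090728e-05, -3.89420698e-04, -7.88934733e-05, -4.04990394e-03,
        3.59868167e-04,  9.03848287e-04,  4.07229838e-04]), 'joint_efforts': array([ 4.67870370e-03, -5.49994540e+01,  1.55338928e+00, -1.98824447e+01,
        9.72472510e-03,  3.84807718e-03,  4.27948748e-06]), 'eef_pos': array([0.25156709, 0.6791031 , 0.19921384]), 'orientation': array([-1.29151404e-04,  1.76424122e-01,  9.84313711e-01, -1.01497611e-03]), 'force': array([-0.14164005,  0.22050928,  0.4231221 ]), 'ft_torque': array([ 0.046933  , -0.03603158,  0.00022995]), 'finger_force': 0.0, 'opening': 0.9975143147288099}
```

View pics/top0.png

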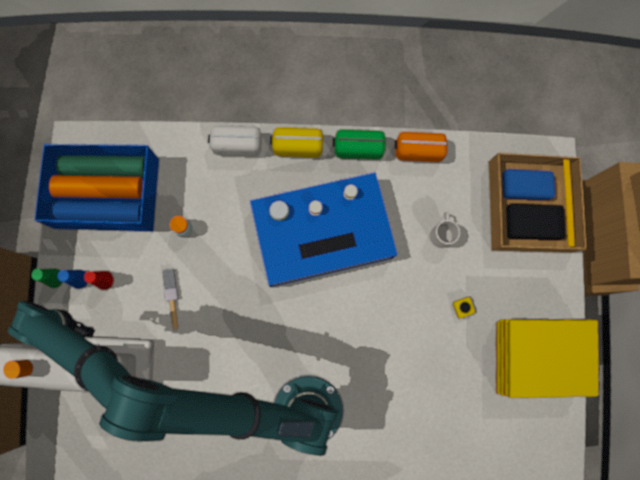

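The top view shows the blue case with the black strip centred near pixel (327,245). Spools and the tin stand behind it (280–350, 190–210), with the jar at (180,225) and the brush at (170,295). The strip centre works out to (0.5265, -0.047), with a yaw of about 15°. I'll go in above the left part of the strip with the fingers shut.

Emit:
move_arm([
  [[1.3,-3.4,0,1.8],[1.3,-3.4,0,1.8],[1.3,-3.4,0,1.8],[1.3,-3.4,0,1.8],[1.3,-3.4,0,1.8],[1.3,-3.4,0,1.8],[1.3,-3.4,0,1.8],[1.3,-3.4,0,1.8],[1.3,-3.4,0,1.8],[1.3,-3.4,0,1.8]],
], claw=-1)

```text
clock: 0.93
eef_pos: [0.382, 0.3379, 0.2001]
orientation: [-0.0, 0.019, 1.0, -0.0]
force: [0.8, -0.2, -0.8]
opening: -0.002
finger_force: 0.0
```

Emit:
move_arm([
  [[1.3,-3.4,0,1.8],[1.3,-3.4,0,1.8],[1.3,-3.4,0,1.8],[1.3,-3.4,0,1.8],[1.3,-3.4,0,1.8],[1.3,-3.4,0,1.8],[1.3,-3.4,0,1.8],[1.3,-3.4,0,1.8],[1.3,-3.4,0,1.8],[0,0,0,1.8]],
])

```text
clock: 1.77
eef_pos: [0.5012, 0.0251, 0.2004]
orientation: [0.001, -0.131, 0.991, -0.002]
force: [-0.3, -1.0, 0.7]
opening: 0.0
finger_force: 0.0
```

Emit:
move_arm([
  [[0.7,-1.4,-2,0],[0.7,-1.5,-2,0],[0,0,-2,0],[0,0,-2,0],[0,0,-1,0],[0,0,0,0]],
])

```text
clock: 2.27
eef_pos: [0.5107, 0.0048, 0.1081]
orientation: [-0.003, -0.136, 0.991, 0.0]
force: [-0.8, 0.4, -0.6]
opening: 0.003
finger_force: 0.0
```

Run:
```python
from h import *
s=env.snapshot("side"); cv2.imwrite("pics/side1.png",s['frame'])
st=env.get_state(); print(st['eef_pos'],st['force'])
```

```text
[0.51184361 0.00496383 0.10942807] [0.38142308 0.36435338 0.35691535]
```

View pics/side1.png

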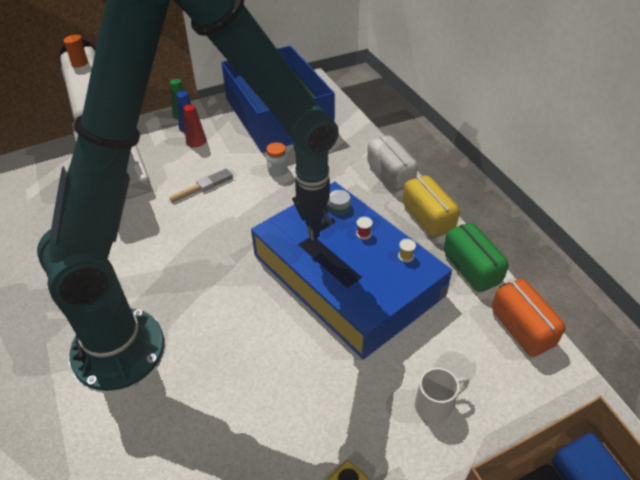

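The side view shows the fingertips at (315,240), over the left end of the black strip. I'll correct 9 mm along the strip and press gently.

Emit:
move_arm([
  [[0.3,-0.9,0,0],[0,0,-0.4,0],[0,0,-0.4,0],[0,0,-0.3,0],[0,0,-0.2,0],[0,0,-0.1,0],[0,0,0,0],[0,0,0,0]],
])

```text
clock: 2.98
eef_pos: [0.5158, -0.004, 0.0963]
orientation: [-0.0, -0.136, 0.991, 0.0]
force: [0.7, -0.8, -0.2]
opening: 0.002
finger_force: 0.0
```

Emit:
move_arm([
  [[0,0,-0.1,0],[0,0,-0.1,0],[0,0,0,0],[0,0,0,0]],
])

```text
clock: 3.32
eef_pos: [0.5158, -0.0041, 0.0943]
orientation: [-0.0, -0.136, 0.991, 0.0]
force: [0.7, 0.2, -0.2]
opening: -0.002
finger_force: 0.0
```

Emit:
move_arm([
  [[0,0,-0.1,0],[0,0,-0.1,0],[0,0,0,0],[0,0,0,0]],
])

```text
clock: 3.65
eef_pos: [0.5158, -0.0042, 0.0922]
orientation: [-0.0, -0.136, 0.991, 0.0]
force: [0.1, -0.3, 0.5]
opening: -0.003
finger_force: 0.0
```

Run:
```python
from h import *
s=env.snapshot("side"); f=s['frame']; cv2.imwrite("pics/side2.png",cv2.resize(f[190:320,240:410],None,fx=4,fy=4,interpolation=cv2.INTER_CUBIC))
F=[]
for i in range(4):
    env.snapshot("side"); st=env.get_state(); F.append(np.r_[st['eef_pos'],st['force'],st['ft_torque']])
print(np.round(F,3))
z=s['range_z']
h,w=z.shape; v,u=np.mgrid[:h,:w]
def P(u,v):
    K=np.array([[s['fx'],0,s['cx']],[0,s['fy'],s['cy']],[0,0,1]])
    p=cv2.undistortPoints(np.array([[u,v]],float).reshape(-1,1,2),K,np.array(s['dist'],float)).reshape(2)
    d=z[v,u]; return np.round((np.array(s['T'])@[p[0]*d,-p[1]*d,-d,1])[:3],4)
for q in [(340,268),(350,275),(330,260),(325,255),(320,300),(385,290),(300,232),(310,240),(314,238),(316,242),(312,234)]: print(q,P(*q))
```

```text
[[ 0.516 -0.004  0.092  0.208 -0.352 -1.538  0.002 -0.038 -0.041]
 [ 0.516 -0.004  0.092 -0.361  0.115  0.293  0.032  0.067 -0.002]
 [ 0.516 -0.004  0.092  0.314  0.937 -0.326 -0.039 -0.062 -0.022]
 [ 0.516 -0.004  0.092  0.174 -0.404  0.003  0.032  0.029 -0.01 ]]
(340, 268) [ 0.5402 -0.0804  0.099 ]
(350, 275) [ 0.5533 -0.1061  0.0943]
(330, 260) [ 0.5311 -0.0456  0.0964]
(325, 255) [ 0.528  -0.0246  0.0948]
(320, 300) [ 0.4687 -0.1219  0.0657]
(385, 290) [ 0.6038 -0.1811  0.0955]
(300, 232) [0.5038 0.0686 0.0989]
(310, 240) [0.5171 0.0383 0.0927]
(314, 238) [ 0.507  -0.0099  0.1491]
(316, 242) [ 0.5097 -0.0148  0.1389]
(312, 234) [ 0.5053 -0.0027  0.1565]
```

View pics/side2.png

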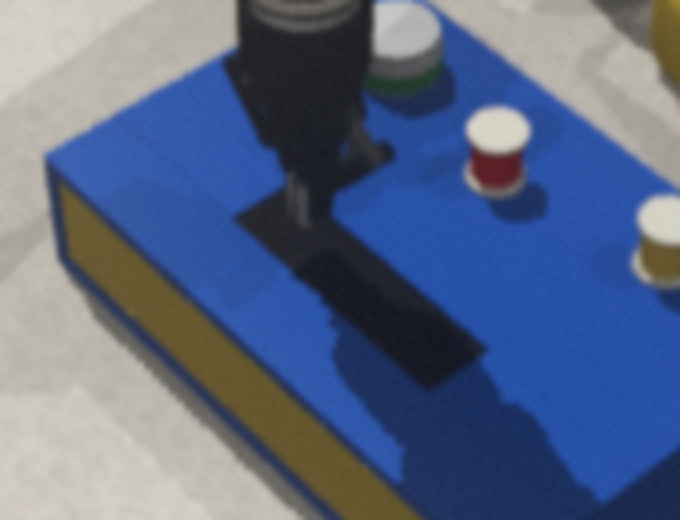

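The crop shows the closed tips at about crop (305,225), on or just above the left part of the strip. The tray is still shut. I read no force yet, so I'll keep going down in small steps.

Emit:
move_arm([
  [[0,0,-0.1,0],[0,0,-0.1,0],[0,0,0,0],[0,0,0,0]],
])

```text
clock: 4.23
eef_pos: [0.5158, -0.0041, 0.0902]
orientation: [-0.0, -0.136, 0.991, 0.0]
force: [-0.5, -0.4, -0.5]
opening: 0.001
finger_force: 0.0
```

```bash
cat > r.py <<'E'
from h import *
F=[]
for i in range(3):
    s=env.snapshot("side"); st=env.get_state(); F.append(np.r_[st['eef_pos'],st['force']])
print(np.round(np.mean(F,0),4))
E
python3 r.py
```

```text
[ 0.5158 -0.0042  0.0903 -0.0726 -0.4431 -0.0979]
```

Emit:
move_arm([
  [[0,0,-0.1,0],[0,0,-0.1,0],[0,0,0,0],[0,0,0,0]],
])

```text
clock: 4.72
eef_pos: [0.5158, -0.0041, 0.0882]
orientation: [-0.0, -0.136, 0.991, 0.0]
force: [0.5, -0.2, -0.7]
opening: -0.001
finger_force: 0.0
```

```bash
python3 r.py
```

```text
[ 0.5158 -0.0041  0.0883  0.6617  0.3031  0.0848]
```

Run:
```python
from h import *
s=env.snapshot("side"); f=s['frame']; c=cv2.resize(f[215:275,280:360],None,fx=10,fy=10,interpolation=cv2.INTER_CUBIC)
c=cv2.convertScaleAbs(c,alpha=2.2,beta=10)
T=np.array(s['T']);K=np.array([[s['fx'],0,s['cx']],[0,s['fy'],s['cy']],[0,0,1]])
def pr(p):
    q=np.linalg.inv(T)@np.r_[p,1]; q=np.array([[q[0],-q[1],-q[2]]])
    return cv2.projectPoints(q,np.zeros(3),np.zeros(3),K,np.array(s['dist'],float))[0].reshape(2)
for z in(.088,.098,.108,.138): print(z,pr([.516,-.004,z]).round(1))
p=pr([.516,-.004,.098]); cv2.circle(c,tuple(int(v) for v in (p-[280,215])*10),5,(0,0,255),1)
cv2.imwrite("pics/side3.png",c)
Z=s['range_z']
for v in range(236,254,2): print(v,np.round(Z[v,306:332:2],3))
```

```text
0.088 [316.9 252.8]
0.098 [316.8 250. ]
0.108 [316.7 247.2]
0.138 [316.5 238.4]
236 [1.39  1.395 1.389 1.314 1.307 1.304 1.304 1.285 1.275 1.269 1.263 1.258
 1.248]
238 [1.382 1.394 1.392 1.328 1.317 1.304 1.314 1.293 1.28  1.273 1.269 1.387
 1.385]
240 [1.389 1.38  1.386 1.335 1.326 1.317 1.307 1.314 1.285 1.378 1.379 1.383
 1.383]
242 [1.383 1.38  1.378 1.336 1.324 1.321 1.322 1.317 1.32  1.378 1.381 1.384
 1.38 ]
244 [1.38  1.375 1.375 1.343 1.331 1.325 1.332 1.327 1.335 1.373 1.375 1.373
 1.371]
246 [1.375 1.379 1.378 1.37  1.338 1.334 1.331 1.372 1.368 1.373 1.368 1.367
 1.366]
248 [1.368 1.369 0.    1.369 1.368 1.367 1.367 1.366 1.365 1.369 1.37  1.366
 1.364]
250 [1.368 1.364 1.361 1.364 1.363 1.364 1.36  1.364 1.361 1.363 1.36  1.359
 1.36 ]
252 [1.358 1.357 1.362 1.356 1.356 1.362 1.362 1.356 1.358 1.359 1.36  1.357
 1.356]
```

View pics/side3.png

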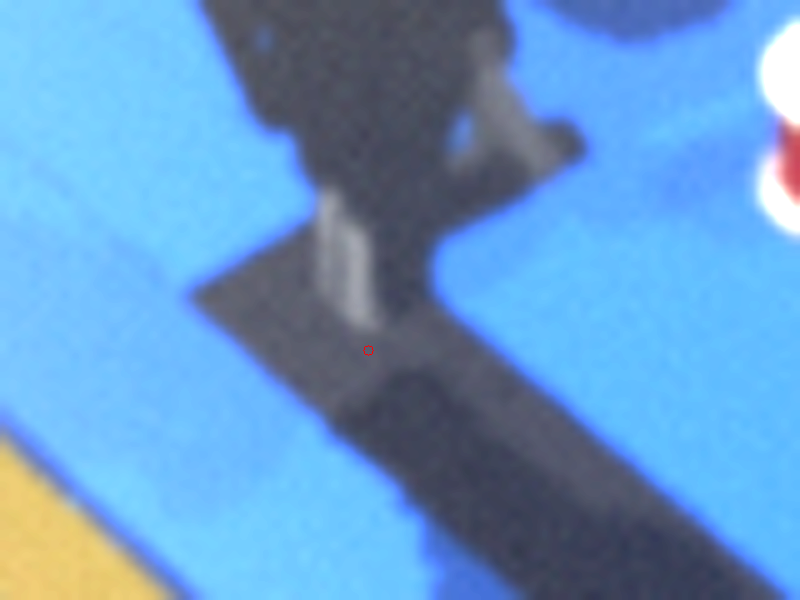

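The crop shows the fingertip ending at pixel (317,247), with range data about 30 mm nearer than the strip behind it. So the tips still hover about 1–2 cm above the strip, and the reported z reads low. I'll keep going down.

Emit:
move_arm([
  [[0,0,-0.2,0],[0,0,-0.2,0],[0,0,-0.2,0],[0,0,-0.1,0],[0,0,-0.1,0],[0,0,0,0],[0,0,0,0]],
])

```text
clock: 5.5
eef_pos: [0.5158, -0.0041, 0.0802]
orientation: [-0.0, -0.136, 0.991, 0.0]
force: [0.2, 0.6, 0.7]
opening: 0.003
finger_force: 0.0
```

```bash
python3 r.py
python3 - <<'E'
from h import *
s=env.snapshot("side"); Z=s['range_z']; T=np.array(s['T'])
K=np.array([[s['fx'],0,s['cx']],[0,s['fy'],s['cy']],[0,0,1]])
for v in range(240,256,2):
  r=[]
  for u in (314,316,318):
    p=cv2.undistortPoints(np.array([[[u,v]]],float),K,np.array(s['dist'],float)).reshape(2); d=Z[v,u]
    r.append(np.round((T@[p[0]*d,-p[1]*d,-d,1])[:3],3).tolist())
  print(v,r)
E
```

```text
[ 0.5159 -0.0042  0.0803  0.1171  0.3466  0.1597]
240 [[0.508, -0.008, 0.141], [0.508, -0.019, 0.15], [0.514, -0.018, 0.146]]
242 [[0.507, -0.01, 0.136], [0.511, -0.012, 0.136], [0.513, -0.018, 0.14]]
244 [[0.508, -0.007, 0.125], [0.51, -0.013, 0.13], [0.514, -0.017, 0.132]]
246 [[0.507, -0.01, 0.122], [0.51, -0.014, 0.124], [0.515, -0.015, 0.123]]
248 [[0.508, -0.006, 0.111], [0.51, -0.013, 0.116], [0.512, -0.019, 0.121]]
250 [[0.51, -0.001, 0.098], [0.509, -0.014, 0.111], [0.519, -0.003, 0.096]]
252 [[0.507, -0.007, 0.098], [0.511, -0.01, 0.099], [0.516, -0.011, 0.097]]
254 [[0.507, -0.008, 0.092], [0.509, -0.014, 0.096], [0.514, -0.014, 0.094]]
```

Emit:
move_arm([
  [[0,0,-0.2,0],[0,0,-0.1,0],[0,0,-0.1,0],[0,0,-0.1,0],[0,0,0,0],[0,0,0,0]],
])

```text
clock: 6.2
eef_pos: [0.5158, -0.0042, 0.0752]
orientation: [-0.0, -0.136, 0.991, 0.0]
force: [0.0, -0.0, -0.6]
opening: 0.0
finger_force: 0.0
```

```bash
python3 r.py
```

```text
[ 0.5159 -0.0041  0.0753  0.4316  0.234   0.0105]
```

Emit:
move_arm([
  [[0,0,-0.1,0],[0,0,-0.1,0],[0,0,-0.1,0],[0,0,0,0],[0,0,0,0]],
])

```text
clock: 6.77
eef_pos: [0.5158, -0.0041, 0.0722]
orientation: [-0.0, -0.136, 0.991, 0.0]
force: [0.1, -0.1, -0.9]
opening: -0.002
finger_force: 0.0
```

```bash
python3 r.py
```

```text
[ 0.5159 -0.0042  0.0723 -0.2743  0.4368  0.0567]
```

Emit:
move_arm([
  [[0,0,-0.1,0],[0,0,-0.1,0],[0,0,0,0],[0,0,0,0]],
])

```text
clock: 7.25
eef_pos: [0.5158, -0.0041, 0.0702]
orientation: [-0.0, -0.136, 0.991, 0.0]
force: [0.7, -0.0, 0.1]
opening: 0.001
finger_force: 0.0
```

```bash
python3 r.py
```

```text
[ 0.5159 -0.0041  0.0703 -0.131  -0.5956 -0.2818]
```

Emit:
move_arm([
  [[0,0,-0.1,0],[0,0,-0.1,0],[0,0,0,0],[0,0,0,0]],
])

```text
clock: 7.73
eef_pos: [0.5158, -0.0041, 0.0682]
orientation: [-0.0, -0.136, 0.991, 0.0]
force: [-0.5, 1.0, 0.5]
opening: -0.0
finger_force: 0.0
```

```bash
python3 r.py
python3 - <<'E'
from h import *
s=env.snapshot("side"); Z=s['range_z']; T=np.array(s['T'])
K=np.array([[s['fx'],0,s['cx']],[0,s['fy'],s['cy']],[0,0,1]])
for v in range(246,258):
  r=[]
  for u in (314,316,318):
    p=cv2.undistortPoints(np.array([[[u,v]]],float),K,np.array(s['dist'],float)).reshape(2); d=Z[v,u]
    r.append(np.round((T@[p[0]*d,-p[1]*d,-d,1])[:3],3).tolist())
  print(v,r)
E
```

```text
[ 0.5159 -0.0042  0.0683  0.2706  0.4904 -0.1022]
246 [[0.507, -0.009, 0.121], [0.51, -0.013, 0.123], [0.512, -0.02, 0.129]]
247 [[0.506, -0.011, 0.12], [0.509, -0.015, 0.122], [0.513, -0.017, 0.122]]
248 [[0.506, -0.011, 0.117], [0.509, -0.014, 0.118], [0.513, -0.018, 0.12]]
249 [[0.506, -0.01, 0.112], [0.511, -0.011, 0.111], [0.512, -0.02, 0.118]]
250 [[0.507, -0.009, 0.107], [0.51, -0.013, 0.11], [0.513, -0.018, 0.113]]
251 [[0.508, -0.005, 0.099], [0.51, -0.012, 0.105], [0.513, -0.019, 0.11]]
252 [[0.508, -0.005, 0.096], [0.509, -0.015, 0.105], [0.512, -0.019, 0.107]]
253 [[0.506, -0.01, 0.098], [0.509, -0.014, 0.1], [0.516, -0.011, 0.094]]
254 [[0.505, -0.012, 0.097], [0.51, -0.011, 0.094], [0.514, -0.014, 0.094]]
255 [[0.504, -0.014, 0.096], [0.508, -0.016, 0.096], [0.513, -0.018, 0.096]]
256 [[0.503, -0.017, 0.096], [0.506, -0.021, 0.098], [0.511, -0.022, 0.097]]
257 [[0.502, -0.019, 0.094], [0.504, -0.025, 0.1], [0.509, -0.025, 0.097]]
```

Emit:
move_arm([
  [[0,0,-0.1,0],[0,0,-0.1,0],[0,0,0,0],[0,0,0,0]],
])

```text
clock: 8.27
eef_pos: [0.516, -0.0041, 0.0663]
orientation: [0.0, -0.136, 0.991, 0.0]
force: [-0.1, -0.6, 1.6]
opening: 0.001
finger_force: 0.6
```

```bash
python3 r.py
```

```text
[ 0.516  -0.0042  0.0663 -0.0288  0.0011  0.9559]
```

Emit:
move_arm([
  [[0,0,-0.1,0],[0,0,0,0],[0,0,0,0]],
])

```text
clock: 8.67
eef_pos: [0.516, -0.0042, 0.0654]
orientation: [0.0, -0.136, 0.991, -0.0]
force: [-0.8, 0.7, 3.0]
opening: 0.0
finger_force: 1.2
```

```bash
python3 r.py
```

```text
[ 0.516  -0.0042  0.0654 -0.1661  0.2852  2.7871]
```

Emit:
move_arm([
  [[0,0,-0.1,0],[0,0,-0.1,0],[0,0,0,0],[0,0,0,0]],
])

```text
clock: 9.15
eef_pos: [0.516, -0.0042, 0.0633]
orientation: [0.0, -0.136, 0.991, -0.0]
force: [-0.2, -0.0, 3.1]
opening: -0.003
finger_force: 1.5
```

```bash
python3 r.py
```

```text
[ 0.516  -0.0042  0.0633 -0.0038 -0.0451  2.9689]
```

The force stays near 3 N while the tip sinks, so this is the button. I'll press on.

Emit:
move_arm([
  [[0,0,-0.1,0],[0,0,-0.1,0],[0,0,-0.1,0],[0,0,-0.1,0],[0,0,0,0],[0,0,0,0],[0,0,0,0]],
])

```text
clock: 9.88
eef_pos: [0.516, -0.0041, 0.0594]
orientation: [0.0, -0.136, 0.991, -0.0]
force: [-0.4, 0.2, 4.2]
opening: 0.002
finger_force: 2.2
```

```bash
python3 r.py
python3 - <<'E'
from h import *
s=env.snapshot("side"); cv2.imwrite("pics/side4.png",s['frame'])
E
```

```text
[ 5.1600e-01 -4.1000e-03  5.9400e-02  5.8270e-01 -4.2270e-01  4.2911e+00]
```

View pics/side4.png

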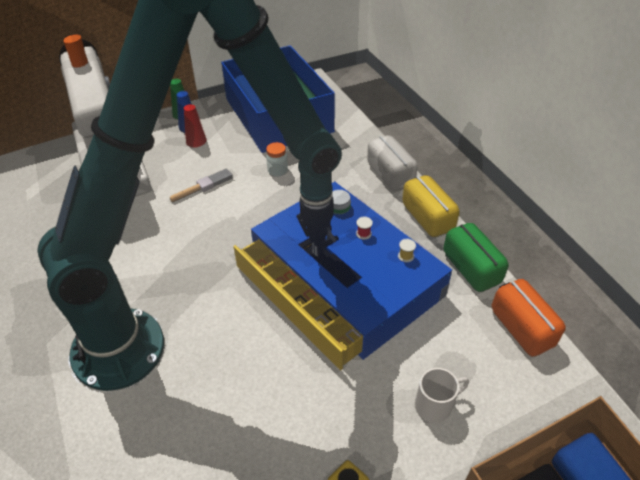

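The yellow tray is out (235–360, 250–360) and the bystanders haven't moved. I'll raise the fingers straight up.

Emit:
move_arm([
  [[0,0,0.5,0],[0,0,1,0],[0,0,2,0],[0,0,3,0],[0,0,3,0],[0,0,2,0],[0,0,0,0],[0,0,0,0],[0,0,0,0]],
])

```text
clock: 10.83
eef_pos: [0.5145, -0.0042, 0.1738]
orientation: [-0.001, -0.136, 0.991, 0.0]
force: [-0.5, 0.9, -0.5]
opening: -0.003
finger_force: 0.0
```

```bash
python3 r.py
python3 - <<'E'
from h import *
s=env.snapshot("side"); cv2.imwrite("pics/side5.png",s['frame'])
E
```

```text
[ 0.5144 -0.0042  0.1731  0.2303 -0.0026 -0.0563]
```

View pics/side5.png

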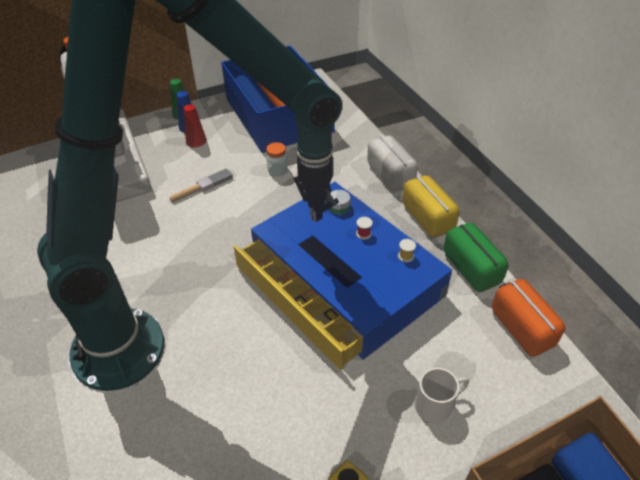

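The gripper is clear of the lid (tip at about (318,215)), the tray is still out and everything else is in place. I'm handing in.

```bash
python3 -c "
from bench import env
print(env.job_done())"
```

```text
the job is handed in; nothing more can be done
None
```

I found the hidden button at the left end of the strip and pressed it until the yellow tray sprang out, then lifted the fingers clear. In the last picture the bystanders look unmoved, and the job is handed in; no verdict came back, and I didn't measure the button's return directly.

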